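# Put the washed tea tin back in its rack

## Robot

A 6-joint arm with a two-finger parallel gripper is mounted at the origin on the work surface. World frame = base frame: x ahead of the robot, y to its left, z up, the work surface at z = 0. Lengths are in m, angles in rad, forces in N, time in s.
With the tool pointing down it reaches from about 0.35 to 0.85 m from the base axis. Payload 8.1 kg.
Tool frame: the origin (TCP) lies at the centre of the arm's flange, where the gripper is bolted on; the fingertips stand 186 mm ahead of it and the grasp point (between the pads) lies 167 mm ahead of it; z points along the fingers, y is the line along which they close (so a half turn about z gives the same grasp; the last joint's range is limited). The gripper opens to 93 mm and grips with 3 to 60 N. Pads are 15 mm wide; open, the fingers measure 128 mm over their backs; the gripper's body (75 mm by 188 mm) begins 65 mm behind the grasp point.
Start: joints at [1.025, 0.13, 1.488, -0, 1.523, -0.085], TCP at [0.267, 0.537, 0.405] pointing down, gripper open.
Joint ranges: [-2.96, 2.96], [-0.89, 2.26], [0.02, 2.5], [-1.34, 4.48], [0, 2.73], [-2.66, 2.66]. Speed limits (rad/s): [2.39, 2.39, 2.79, 3.14, 3.14, 3.14].

## Interface

Orientations are given as a rotation vector (axis times angle).
In Python, from plant import read_state, read_camera, camera_params, robot gives the robot as it stands.
- The arm moves only by the tool carry_out, never from a script. Its argument "targets" is a list of rows, each an object of numbers: "hand": the opening in per cent of the stroke, from 0 (shut) to 100 (fully open); "x", "y", "z": the shift along the tool's x, y, z in m; "ax", "ay", "az": the turn, a rotation vector about the tool's x, y, z in rad. In form: [{"hand": .., "x": .., "y": .., "z": .., "ax": .., "ay": .., "az": ..}, ...]. A call has 1 to 8 rows; each row is the pose to reach, as a shift and turn from the pose commanded when the call began, along the tool's axes at that moment; what a row does not reach only later rows make up. A row lasts 1/8 s, in which the tool goes at most 62.5 mm and 10.7 degrees, less where a joint would pass 70% of its speed; a pose out of reach is approached as far as the arm can. A call with a gripper value outside its range is refused whole. The fingers move at their own pace and stop on an object; "newtons" is the grip in N (left out, the last holds). Time passes only in rows, so rows that repeat a pose let the fingers close. It gives the time, the measured TCP pose, the force, the opening and the grip force at its end, in the units of the state.
- read_state(): the state, without advancing time (a new reading comes with each control period).
- read_camera(name): name is "scene" or "top"; returns (picture, depth): 420x560x3 uint8, blue, green, red; 420x560 float32, m along the optical axis (not along the pixel's ray), 0 where there is no reading.
- camera_params(name): a dict with "fx", "fy", "cx", "cy" (pixels), "position" and "rotation" of the camera in the world. Camera axes: x right, y up, looking along -z (the intrinsics and any distortion apply to the point x, -y, -z); pixel columns grow to the right and rows downward; lengths in m; the calibration is good to about 2 mm. A picture is of the moment at which its call begins. camera_params takes no time and is no camera call.
- robot.close_job(): hands the job in; it is judged then, once.
The state is a dict: "t": time; "q": joint angles; "dq": joint speeds; "joint_torque": joint torques, N m; "tool_pos": TCP position; "orientation": TCP orientation; "force": force on the tool from outside, world axes, zero at the start; "wrist_torque": the same for the moment, N m; "opening": finger opening in m; "gripper_force": force on a finger pad.
Only numpy, scipy, OpenCV 4.12 (cv2) and the standard library are available. Lean on these libraries where they do the work, as an engineer would, in place of code of your own. Each camera call takes 0.05 s, during which the arm holds its last target. There are 200 camera calls.

## Task

Shut the lid of the green tea tin, take it out of the drying stand and stand it upright in the wooden rack in line with the white and yellow tins; then push the sliding end stop up until all three tins are packed snug against the end wall, and let go. You will have to put the tin down on the counter and grip it the other way, because the stand leaves only its broad faces free and the rack only its narrow ends. Do not drop the tin or knock any tin over, and leave the other things on the counter where they are.

Things in the scene. Friction and masses are not known exactly. Their poses are not given: they have to be found in the camera images.
- tin: Upright metal tea tin, 58 mm (its x) by 34 mm (its y, thickness) by 120 mm tall, about 0.2 kg; origin: centre of its underside, z up. Green with a paper label; its steel lid (the top 8 mm) is hinged along the top of the narrow +x end. Starts in the stand, lid open, its axes along the stand's to within 3 degrees.
- lid (a joint): Angle of the green tin's lid: 0 shut flat, growing as it opens, at most 1.9; starts at 1.2 to 1.9 rad. Stiff hinge: it stays where left; about 0.3 N at its free edge moves it. Fingertips pushed against its back (+x) side above the hinge swing it over towards the tin's -x; pressing down on it shuts it.
- tin_hinge (a point): On the lid's hinge axis: 29 mm along the tin's +x from its centre, 112 mm above its underside. The lid is a plate 57 mm long from here, 32 mm wide, 8 mm thick.
- tin_top (a point): Centre of the top of the green tin with the lid shut, 120 mm above its underside. The counter midway between stand and rack (one on the robot's left, the other on its right), on the robot's side of the mug, is clear for putting the tin down.
- stand: Plywood drying stand, fixed, 92 (x) by 70 mm (y). Base top 10 mm above the counter; two upright panels 12 mm thick, inner faces at x = -34 and +34 mm, 5 mm from the tin's narrow ends; tops at 138 mm (-x, 8 mm above the shut tin) and 108 mm (+x). Open on the +y and -y sides: in it only the tin's broad faces (34 mm apart) can be gripped. Origin: centre of its underside.
- rack: Wooden rack, fixed; origin under its centre line, at counter height. Tins stand side by side along its y, 58 mm side along its x (either way round), on a base 10 mm thick, x -45 to +45, y -107 to +83 mm. Lips along y, 8 mm above the base, leave x = -34 to +34 mm free. End wall at +y, stop at -y. Above the lips it is open at -x and +x: grip tins by the narrow ends; beside them fingers do not fit.
- rack_wall (a point): Foot of the end wall's inner face: the rack's x = 0, y = +65 mm, height 10 mm. The wall is 14 mm thick, 80 mm wide, its top 125 mm above the counter.
- stop (a joint): Travel of the end stop towards the end wall, m. At 0 (fully back) its inner face is at the rack's y = -63 mm, 128 mm from the wall; it moves along the rack's +y as it grows and would read 0.026 with three tins packed tight. Starts at 0 to 0.010. It takes 2 N to slide (about 5 N with tins before it) and cannot tip.
- stop_inner (a point): Middle of the stop's inner face (towards the tins). The stop is a dark steel plate with an orange pad, 64 mm (rack x) by 14 mm (rack y), its top 112 mm above the counter, 18 mm below the tins' tops.
- stop_outer (a point): On the middle of the stop's outer face, 90 mm above the counter: push here towards the end wall, e.g. with shut fingertips pointing down.
- tin_white: Upright metal tea tin, 58 mm (its x) by 34 mm (its y, thickness) by 120 mm tall, about 0.2 kg; origin: centre of its underside, z up. White, lid fixed shut; already in the rack beside the yellow tin, in either order: one 1 to 3 mm from the end wall, the other 1 to 4 mm from it.
- tin_yellow: Upright metal tea tin, 58 mm (its x) by 34 mm (its y, thickness) by 120 mm tall, about 0.2 kg; origin: centre of its underside, z up. Yellow, lid fixed shut; already in the rack beside the white tin, next to the end wall or next to the free space.
- mug: White mug, bystander, radius 38 mm, 85 mm high; origin at the centre of its underside.
- pepper_jar: Amber jar, bystander, radius 22 mm, 95 mm high; origin at the centre of its underside.
- oil_bottle: Green bottle, bystander, radius 31 mm, 230 mm high; origin at the centre of its underside.
- bowl: White bowl, bystander, radius 60 mm, 60 mm high; origin at the centre of its underside.
- spatula: Spatula lying on the counter, bystander.
Things that resemble listed ones, but are neither listed nor needed, are in the scene too. Leave any purple look-alike of the rack alone.

How it is judged:
By the outcome, as a careful person would: the job done as asked, in the order asked, and still so for the second after the job is handed in, with the robot touching nothing.
It also fails if it takes over 70 s, if anything falls off the work surface, if the arm or the gripper's body presses on something with over 40 N, if the wrist force passes 120 N, or if a joint passes its speed limit or range.

## Working session

There is one attempt and no reset: what is moved stays moved. The work goes in short steps, Python scripts to look and compute and a tool call to move; the robot and the scene stay as the last step left them, time stands still between calls to the robot, and variables do not carry over. Pictures are saved under pics/ and viewed, at most 10 in all, crops included, and the job is handed in when it is done.

Besides the shell and the picture viewer there is one more tool, called in YAML: its name, and indented under it one key for each argument. carry_out: Moves the arm, as the interface text tells. Its arguments: {"type":"object","properties":{"targets":{"type":"array","items":{"type":"object","properties":{"hand":{"type":"number"},"x":{"type":"number"},"y":{"type":"number"},"z":{"type":"number"},"ax":{"type":"number"},"ay":{"type":"number"},"az":{"type":"number"}}}},"newtons":{"type":"number"}},"required":["targets"]}

```bash
ls; mkdir -p pics; cat > h.py <<'E'
import numpy as np, cv2
from plant import read_state, read_camera, camera_params, robot
from scipy.spatial.transform import Rotation as R
def cloud(name):
    im,d=read_camera(name); p=camera_params(name)
    v,u=np.mgrid[0:420,0:560]
    X=np.stack([(u-p['cx'])/p['fx']*d,-(v-p['cy'])/p['fy']*d,-d],-1)
    W=X@np.array(p['rotation']).reshape(3,3).T+np.array(p['position'])
    W[d==0]=np.nan
    return im,W
E
python3 - <<'E'
from h import *
for n in('scene','top'):
    im,W=cloud(n); cv2.imwrite(f'pics/{n}0.png',im); np.savez(f'{n}0.npz',im=im,W=W)
    print(camera_params(n))
print(read_state())
E
```

```text
picsTraceback (most recent call last):
  File "<stdin>", line 3, in <module>
  File "h.py", line 8, in cloud
    W=X@np.array(p['rotation']).reshape(3,3).T+np.array(p['position'])
        ~~~~~~~~~~~~~~~~~~~~~~~~~~~~~~~^^^^^
ValueError: cannot reshape array of size 3 into shape (3,3)
```

```bash
sed -i "s/np.array(p\['rotation'\]).reshape(3,3)/R.from_rotvec(p['rotation']).as_matrix()/" h.py
python3 - <<'E'
from h import *
for n in('scene','top'):
    im,W=cloud(n); cv2.imwrite(f'pics/{n}0.png',im); np.savez(f'{n}0.npz',im=im,W=W)
    print(camera_params(n))
print(read_state())
E
```

```text
{'fx': 434.57283598947, 'fy': 434.57283598947, 'cx': 282.5245419030135, 'cy': 211.99042019891772, 'position': array([0.97674738, 0.82192346, 0.86407505]), 'rotation': array([0.28743498, 1.12816232, 2.45365732])}
{'fx': 425.779626281333, 'fy': 425.779626281333, 'cx': 279.6684370319707, 'cy': 206.8089684257803, 'position': array([0.27521435, 0.02564746, 1.29553186]), 'rotation': array([ 0.1430938 , -0.16635901, -1.55126863])}
{'t': 0.15, 'q': array([ 1.02460499e+00,  1.31007870e-01,  1.48902106e+00, -2.27109626e-05,
        1.52302623e+00, -8.53815370e-02]), 'dq': array([-5.90659680e-04, -3.24251811e-03, -3.71684322e-03,  2.31994093e-04,
       -9.00878534e-05, -9.11009682e-05]), 'joint_torque': array([ 7.47080885e-04, -5.60480440e+01, -4.92332518e+01,  7.68278539e-02,
        3.06481950e-02, -1.15275957e-04]), 'tool_pos': array([0.2666862 , 0.53727733, 0.40392061]), 'orientation': array([-7.17350320e-01, -3.05815139e+00,  2.19446293e-03]), 'force': array([ 0.4044761 ,  0.84150674, -0.91655249]), 'wrist_torque': array([-0.01157102,  0.00950339, -0.02417747]), 'gripper_force': 0.0, 'opening': 0.09282145987951876}
```

View pics/scene0.png

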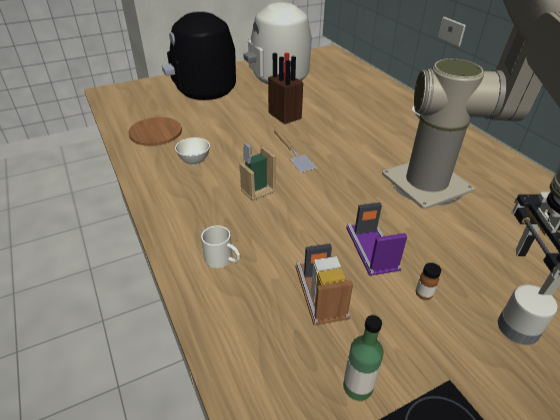

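View pics/top0.png

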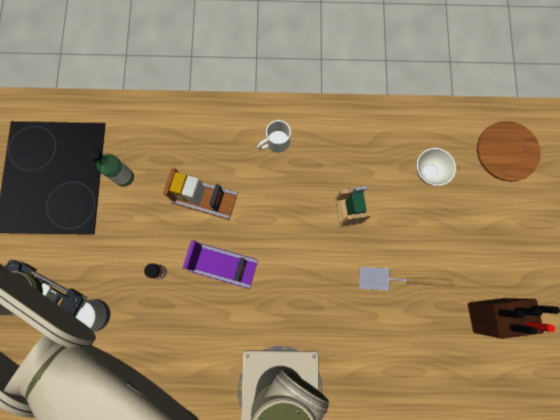

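The scene view shows the stand with the green tin at (258,175), its lid open at (248,153), and the wooden rack at (325,285) holding the white (327,265) and yellow (332,277) tins. Two things could be the rack. The brown one at (325,285) scene / (203,193) top holds the two tins, so it fits. The purple one at (375,240) / (220,264) is the look-alike. I'll confirm in one enlarged crop.

```bash
python3 - <<'E'
from h import *
s=np.load('scene0.npz');t=np.load('top0.npz')
a=cv2.resize(s['im'][130:205,210:310],(400,300),interpolation=cv2.INTER_CUBIC)
b=cv2.resize(s['im'][232:328,274:374],(400,300),interpolation=cv2.INTER_CUBIC)
c=cv2.resize(t['im'][175:235,320:400],(400,300),interpolation=cv2.INTER_CUBIC)
d=cv2.resize(t['im'][160:226,158:246],(400,300),interpolation=cv2.INTER_CUBIC)
cv2.imwrite('pics/crop.png',np.vstack([np.hstack([a,b]),np.hstack([c,d])]))
for n,q in(('scene',s),('top',t)):
    W=q['W']; im=q['im'].astype(int)
    pts={'scene':[(258,170),(248,153),(265,157),(327,265),(332,277),(320,262),(217,247)],'top':[(355,202),(360,190),(342,193),(179,183),(191,187),(216,198),(278,135)]}[n]
    for u,v in pts: print(n,u,v,im[v,u],W[v,u].round(3))
E
```

```text
scene 258 170 [54 68 41] [ 0.531 -0.192  0.091]
scene 248 153 [98 95 95] [ 0.559 -0.197  0.158]
scene 265 157 [66 83 69] [ 0.501 -0.203  0.123]
scene 327 265 [189 193 190] [0.57  0.271 0.13 ]
scene 332 277 [ 61 141 172] [0.579 0.306 0.129]
scene 320 262 [186 190 187] [0.58  0.257 0.131]
scene 217 247 [164 176 176] [0.758 0.051 0.075]
top 355 202 [61 82 38] [ 0.528 -0.203  0.12 ]
top 360 190 [74 71 71] [ 0.556 -0.213  0.148]
top 342 193 [ 74 114 140] [ 0.557 -0.17   0.103]
top 179 183 [ 19 144 184] [0.572 0.294 0.131]
top 191 187 [200 207 202] [0.562 0.26  0.127]
top 216 198 [29 27 33] [0.538 0.193 0.098]
top 278 135 [228 227 223] [0.769 0.016 0.001]
```

View pics/crop.png

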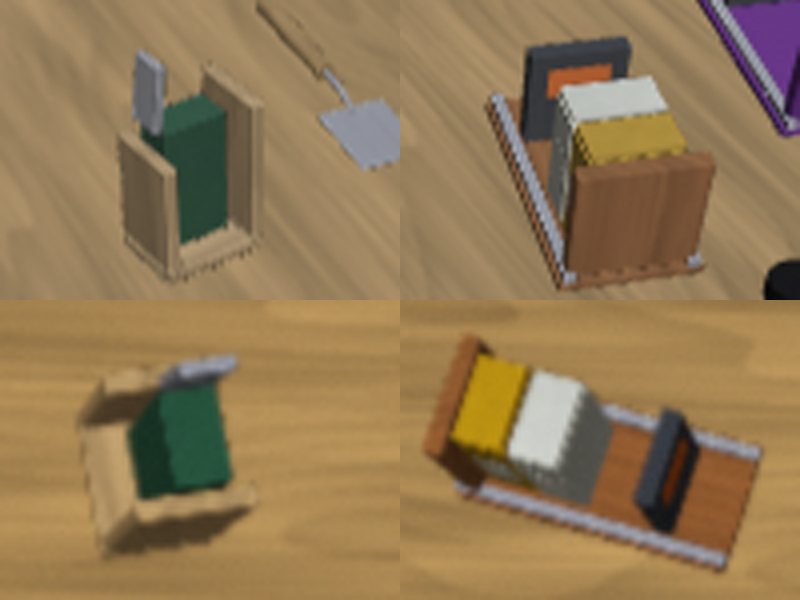

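The crop confirms it: the brown rack has yellow next to the wall, white next to that, and the dark stop with the orange pad at top (216,198). The green tin's lid is hinged on the far (+x) side. Next I'll fit box models to the clouds from both views.

```bash
cat >> h.py <<'E'
from scipy.optimize import least_squares
def sdf(P,b):
    c=(np.array(b[0])+b[1])/2; h=(np.array(b[1])-b[0])/2
    q=np.abs(P-c)-h
    return np.linalg.norm(np.maximum(q,0),axis=1)+np.minimum(q.max(1),0)
def fit(P,boxes,p0,z=False):
    def loc(p):
        c,s=np.cos(p[2]),np.sin(p[2]); d=P-np.array([p[0],p[1],p[3] if z else 0])
        return np.stack([c*d[:,0]+s*d[:,1],-s*d[:,0]+c*d[:,1],d[:,2]],1)
    f=lambda p: np.min([np.abs(sdf(loc(p),b)) for b in boxes],axis=0)
    best=None
    for dy in(-.15,0,.15):
        q=np.array(p0,float); q[2]+=dy
        r=least_squares(f,q,loss='soft_l1',f_scale=.003,diff_step=1e-4,x_scale=[.01,.01,.1]+[.01]*z)
        if best is None or r.cost<best.cost: best=r
    return best.x.round(4), np.median(f(best.x)).round(4), len(P)
STAND=[((-.046,-.035,0),(.046,.035,.01)),((-.046,-.035,.01),(-.034,.035,.138)),((.034,-.035,.01),(.046,.035,.108))]
RACK=[((-.045,-.107,0),(.045,.083,.01)),((-.04,.065,.01),(.04,.079,.125)),((-.045,-.107,.01),(-.034,.083,.018)),((.034,-.107,.01),(.045,.083,.018))]
TIN=[((-.029,-.017,0),(.029,.017,.12))]
TINO=[((-.029,-.017,0),(.029,.017,.112))]
STOP=[((-.032,-.014,.018),(.032,0,.112))]
def near(im,W,c,r,zlo=.004,zhi=.3):
    m=(np.hypot(W[...,0]-c[0],W[...,1]-c[1])<r)&(W[...,2]>zlo)&(W[...,2]<zhi)
    hsv=cv2.cvtColor(im,cv2.COLOR_BGR2HSV).astype(int)
    return W[m],hsv[m]
E
cat > m1.py <<'E'
from h import *
S={n:np.load(n+'0.npz') for n in('scene','top')}
for use in(['scene'],['top'],['scene','top']):
    g=lambda c,r,z0=.004:[np.concatenate(x) for x in zip(*[near(S[n]['im'],S[n]['W'],c,r,z0) for n in use])]
    P,H=g((.53,-.2),.09); gr=(H[:,0]>65)&(H[:,0]<100)&(H[:,1]>70); ly=(H[:,1]<45)&(P[:,2]>.115)
    print(use,'tin',fit(P[gr],TINO,[.53,-.2,.3,.01],True)); 
    wood=(H[:,0]<30)&(H[:,1]>50)
    print(' stand',fit(P[wood],STAND,[.525,-.2,.3]))
    L=P[ly]; print(' lid',len(L),L.min(0).round(3),L.max(0).round(3))
    P,H=g((.55,.24),.14)
    br=(H[:,0]<15)&(H[:,1]>90)&(P[:,2]<.13); print(' rack',fit(P[br],RACK,[.553,.235,-.3]))
    ye=(H[:,0]>18)&(H[:,0]<32)&(H[:,1]>150)&(P[:,2]>.03);print(' yellow',fit(P[ye],TIN,[.572,.294,-.3,.01],True))
    wh=(H[:,1]<30)&(H[:,2]>140)&(P[:,2]>.06); print(' white',fit(P[wh],TIN,[.562,.26,-.3,.01],True))
    dk=(H[:,2]<75)&(P[:,2]>.03)&(np.hypot(P[:,0]-.535,P[:,1]-.19)<.05); print(' stop',fit(P[dk],STOP,[.537,.195,-.3]))
E
python3 m1.py
```

```text
['scene'] tin (array([ 0.5294, -0.2152,  0.1786,  0.0111]), np.float64(0.0013), 431)
 stand (array([ 0.5266, -0.2058,  0.1539]), np.float64(0.001), 979)
 lid 138 [ 0.552 -0.225  0.116] [ 0.568 -0.189  0.183]
 rack (array([ 0.5619,  0.2538, -0.2702]), np.float64(0.0008), 1564)
 yellow (array([ 0.5753,  0.2976, -0.2551,  0.0106]), np.float64(0.0008), 352)
 white (array([ 0.5645,  0.2622, -0.2457,  0.0108]), np.float64(0.0008), 267)
 stop (array([ 0.5482,  0.2016, -0.2708]), np.float64(0.0008), 319)
['top'] tin (array([ 0.5304, -0.2134,  0.16  ,  0.0102]), np.float64(0.0009), 321)
 stand (array([ 0.526 , -0.1961,  0.1938]), np.float64(0.0014), 699)
 lid 61 [ 0.551 -0.223  0.122] [ 0.561 -0.192  0.182]
 rack (array([ 0.555 ,  0.2547, -0.3735]), np.float64(0.0017), 770)
 yellow (array([ 0.5768,  0.3008, -0.2765,  0.0101]), np.float64(0.0011), 273)
 white (array([ 0.5684,  0.2656, -0.2449,  0.01  ]), np.float64(0.0014), 222)
 stop (array([ 0.5467,  0.1919, -0.3254]), np.float64(0.0026), 189)
['scene', 'top'] tin (array([ 0.5297, -0.2147,  0.1767,  0.0105]), np.float64(0.0014), 752)
 stand (array([ 0.5268, -0.205 ,  0.1575]), np.float64(0.0011), 1678)
 lid 199 [ 0.551 -0.225  0.116] [ 0.568 -0.189  0.183]
 rack (array([ 0.5623,  0.2537, -0.2723]), np.float64(0.001), 2334)
 yellow (array([ 0.5758,  0.2983, -0.2573,  0.0104]), np.float64(0.0011), 625)
 white (array([ 0.5668,  0.262 , -0.2568,  0.0104]), np.float64(0.0011), 489)
 stop (array([ 0.5486,  0.2022, -0.2836]), np.float64(0.001), 508)
```

```bash
cat >> h.py <<'E'
TINP=(.5297,-.2147,.177); RACKP=(.5623,.2537,-.272)
def at(p,x,y):
    c,s=np.cos(p[2]),np.sin(p[2]); return np.array([p[0]+c*x-s*y,p[1]+s*x+c*y])
def rel(xy,tipz,psi):
    """row from the present pose to fingertip (xy,tipz), closing line at angle psi, pointing down"""
    s=read_state(); R0=R.from_rotvec(s['orientation'])
    y=np.array([np.cos(psi),np.sin(psi),0]); z=np.array([0,0,-1.]); x=np.cross(y,z)
    Rt=R.from_matrix(np.stack([x,y,z],1))
    d=R0.inv().apply(np.array([*xy,tipz+.186])-s['tool_pos']); a=(R0.inv()*Rt).as_rotvec()
    print('shift',d.round(4),'turn',a.round(4),'rows>=',round(max(np.linalg.norm(d)/.0625,np.linalg.norm(a)/.1867),1))
def st():
    s=read_state(); R0=R.from_rotvec(s['orientation']).as_matrix()
    print('t',round(s['t'],2),'tip',(s['tool_pos']+.186*R0[:,2]).round(4),'psi',round(np.arctan2(R0[1,1],R0[0,1]),4),'F',s['force'].round(1),'open',round(s['opening'],4),'grip',round(s['gripper_force'],1),'q6',s['q'][5].round(2))
E
python3 -c "
from h import *
st(); rel(at(TINP,.08,0),.28,TINP[2]-np.pi/2)"
```

```text
t 0.15 tip [0.2665 0.537  0.2179] psi 1.11 F [ 0.4  0.8 -0.9] open 0.0928 grip 0.0 q6 -0.09
shift [-0.6342 -0.509  -0.0614] turn [-7.0000e-04  1.8000e-03  2.5038e+00] rows>= 13.4
```

carry_out:
  targets:
    - {"hand": 0,"x": -0.04,"y": -0.03,"z": -0.06,"az": 0.15}
    - {"hand": 0,"x": -0.08,"y": -0.065,"z": -0.061,"az": 0.32}
    - {"hand": 0,"x": -0.125,"y": -0.1,"z": -0.061,"az": 0.5}
    - {"hand": 0,"x": -0.17,"y": -0.135,"z": -0.061,"az": 0.67}
    - {"hand": 0,"x": -0.215,"y": -0.17,"z": -0.061,"az": 0.85}
    - {"hand": 0,"x": -0.26,"y": -0.21,"z": -0.061,"az": 1.03}
    - {"hand": 0,"x": -0.305,"y": -0.245,"z": -0.061,"az": 1.2}
    - {"hand": 0,"x": -0.35,"y": -0.28,"z": -0.061,"az": 1.38}
  newtons: 20

```text
schema error: expected keys hand, x, y, z, ax, ay, az
```

```bash
python3 -c "
from h import *
st(); rel(at(TINP,.08,0),.28,TINP[2]-np.pi/2)"
```

```text
t 0.15 tip [0.2665 0.537  0.2179] psi 1.11 F [ 0.4  0.8 -0.9] open 0.0928 grip 0.0 q6 -0.09
shift [-0.6342 -0.509  -0.0614] turn [-7.0000e-04  1.8000e-03  2.5038e+00] rows>= 13.4
```

carry_out:
  targets:
    - {"hand": 0,"x": -0.04,"y": -0.03,"z": -0.06,"ax": 0,"ay": 0,"az": 0.15}
    - {"hand": 0,"x": -0.08,"y": -0.065,"z": -0.061,"ax": 0,"ay": 0,"az": 0.32}
    - {"hand": 0,"x": -0.125,"y": -0.1,"z": -0.061,"ax": 0,"ay": 0,"az": 0.5}
    - {"hand": 0,"x": -0.17,"y": -0.135,"z": -0.061,"ax": 0,"ay": 0,"az": 0.67}
    - {"hand": 0,"x": -0.215,"y": -0.17,"z": -0.061,"ax": 0,"ay": 0,"az": 0.85}
    - {"hand": 0,"x": -0.26,"y": -0.21,"z": -0.061,"ax": 0,"ay": 0,"az": 1.03}
    - {"hand": 0,"x": -0.305,"y": -0.245,"z": -0.061,"ax": 0,"ay": 0,"az": 1.2}
    - {"hand": 0,"x": -0.35,"y": -0.28,"z": -0.061,"ax": 0,"ay": 0,"az": 1.38}
  newtons: 20

```text
t: 1.15
tool_pos: [0.4561, 0.1292, 0.4657]
orientation: [2.506, 1.895, 0.0]
force: [0.5, 0.5, 0.3]
opening: 0.0173
gripper_force: 0.0
```

```bash
python3 -c "
from h import *
st(); rel(at(TINP,.08,0),.28,TINP[2]-np.pi/2)"
```

```text
t 1.15 tip [0.4561 0.1292 0.2797] psi -0.2758 F [0.5 0.5 0.3] open 0.0173 grip 0.0 q6 0.44
shift [-0.2758  0.2364 -0.0004] turn [ 1.000e-04 -2.000e-04  1.118e+00] rows>= 6.0
```

carry_out:
  targets:
    - {"hand": 0,"x": -0.04,"y": 0.034,"z": 0,"ax": 0,"ay": 0,"az": 0.16}
    - {"hand": 0,"x": -0.08,"y": 0.068,"z": 0,"ax": 0,"ay": 0,"az": 0.32}
    - {"hand": 0,"x": -0.12,"y": 0.102,"z": 0,"ax": 0,"ay": 0,"az": 0.48}
    - {"hand": 0,"x": -0.16,"y": 0.136,"z": 0,"ax": 0,"ay": 0,"az": 0.64}
    - {"hand": 0,"x": -0.2,"y": 0.17,"z": 0,"ax": 0,"ay": 0,"az": 0.8}
    - {"hand": 0,"x": -0.24,"y": 0.204,"z": 0,"ax": 0,"ay": 0,"az": 0.96}
    - {"hand": 0,"x": -0.276,"y": 0.236,"z": 0,"ax": 0,"ay": 0,"az": 1.118}
    - {"hand": 0,"x": -0.276,"y": 0.236,"z": 0,"ax": 0,"ay": 0,"az": 1.118}

```text
t: 2.15
tool_pos: [0.61, -0.2011, 0.4636]
orientation: [-3.129, -0.278, 0.004]
force: [-0.1, 0.1, 0.1]
opening: 0.0005
gripper_force: 0.0
```

```bash
python3 -c "
from h import *
st(); p=TINP[2]-np.pi/2
rel(at(TINP,.08,0),.158,p);rel(at(TINP,.01,0),.158,p);rel(at(TINP,-.008,0),.129,p)
im,W=cloud('scene'); cv2.imwrite('pics/s1.png',im)
P,H=near(im,W,TINP,.09); L=P[(H[:,1]<45)&(P[:,2]>.13)]; print(L.shape,L.min(0),L.max(0))
"
```

```text
t 2.15 tip [ 0.6095 -0.201   0.2776] psi -1.3934 F [-0.1  0.1  0.1] open 0.0005 grip 0.0 q6 1.0
shift [-0.0012 -0.0007  0.1196] turn [-0.0009  0.0026  0.0004] rows>= 1.9
shift [-0.0712 -0.0007  0.1197] turn [-0.0009  0.0026  0.0004] rows>= 2.2
shift [-0.0891 -0.0007  0.1488] turn [-0.0009  0.0026  0.0004] rows>= 2.8
(155, 3) [ 0.55168119 -0.22507415  0.13038374] [ 0.61885749 -0.18259503  0.2999066 ]
```

carry_out:
  targets:
    - {"hand": 0,"x": 0,"y": 0,"z": 0.06,"ax": 0,"ay": 0,"az": 0}
    - {"hand": 0,"x": 0,"y": 0,"z": 0.12,"ax": 0,"ay": 0,"az": 0}
    - {"hand": 0,"x": -0.02,"y": 0,"z": 0.12,"ax": 0,"ay": 0,"az": 0}
    - {"hand": 0,"x": -0.035,"y": 0,"z": 0.12,"ax": 0,"ay": 0,"az": 0}
    - {"hand": 0,"x": -0.05,"y": 0,"z": 0.12,"ax": 0,"ay": 0,"az": 0}
    - {"hand": 0,"x": -0.065,"y": 0,"z": 0.12,"ax": 0,"ay": 0,"az": 0}
    - {"hand": 0,"x": -0.08,"y": 0,"z": 0.12,"ax": 0,"ay": 0,"az": 0}
    - {"hand": 0,"x": -0.085,"y": 0,"z": 0.13,"ax": 0,"ay": 0,"az": 0}

```text
t: 3.2
tool_pos: [0.5255, -0.2135, 0.3365]
orientation: [3.127, 0.287, 0.003]
force: [-0.2, -0.6, 0.2]
opening: 0.0008
gripper_force: 0.1
```

```bash
python3 -c "
from h import *
st(); p=TINP[2]-np.pi/2
rel(at(TINP,-.008,0),.129,p)
"
```

```text
t 3.2 tip [ 0.5258 -0.2137  0.1505] psi -1.3879 F [-0.2 -0.6  0.2] open 0.0008 grip 0.1 q6 0.91
shift [-0.0041  0.0019  0.0215] turn [ 0.0013 -0.0017  0.0059] rows>= 0.4
```

carry_out:
  targets:
    - {"hand": 0,"x": -0.004,"y": 0.001,"z": 0.008,"ax": 0,"ay": 0,"az": 0}
    - {"hand": 0,"x": -0.004,"y": 0.001,"z": 0.014,"ax": 0,"ay": 0,"az": 0}
    - {"hand": 0,"x": -0.004,"y": 0.001,"z": 0.018,"ax": 0,"ay": 0,"az": 0}
    - {"hand": 0,"x": -0.004,"y": 0.001,"z": 0.02,"ax": 0,"ay": 0,"az": 0}
    - {"hand": 0,"x": -0.004,"y": 0.001,"z": 0.021,"ax": 0,"ay": 0,"az": 0}

```text
t: 3.82
tool_pos: [0.5228, -0.2154, 0.3163]
orientation: [3.127, 0.287, 0.002]
force: [-3.2, 1.3, 12.0]
opening: 0.0004
gripper_force: 6.0
```

```bash
python3 -c "
from h import *
st()"
```

```text
t 3.83 tip [ 0.5231 -0.2156  0.1303] psi -1.3878 F [-3.2  1.3 12. ] open 0.0004 grip 6.0 q6 0.91
```

carry_out:
  targets:
    - {"hand": 0,"x": 0,"y": 0,"z": -0.04,"ax": 0,"ay": 0,"az": 0}
    - {"hand": 100,"x": 0,"y": 0,"z": -0.08,"ax": 0,"ay": 0,"az": 0}
    - {"hand": 100,"x": 0,"y": 0,"z": -0.12,"ax": 0,"ay": 0,"az": 0}
    - {"hand": 100,"x": 0,"y": 0,"z": -0.12,"ax": 0,"ay": 0,"az": 0}

```text
t: 4.32
tool_pos: [0.5233, -0.2154, 0.4394]
orientation: [3.124, 0.287, 0.01]
force: [-0.4, -0.8, -0.1]
opening: 0.0259
gripper_force: 0.0
```

```bash
python3 -c "
from h import *
st()
im,W=cloud('scene'); im2,W2=cloud('top')
P,H=near(im,W,TINP,.09); g=(H[:,0]>65)&(H[:,0]<100)&(H[:,1]>70)
print(fit(P[g],TINO,[.53,-.215,.18,.01],True))
L=P[(H[:,1]<45)&(P[:,2]>.115)&(P[:,2]<.2)]; print(L.shape,L.min(0),L.max(0)) if len(L) else 0
cv2.imwrite('pics/lid.png',np.hstack([cv2.resize(im[120:210,210:310],(400,360)),cv2.resize(im2[160:250,310:410],(400,360))]))
rel(at(TINP,0,0),.071,TINP[2]-np.pi/2)
"
```

```text
t 4.33 tip [ 0.5246 -0.2161  0.2535] psi -1.3878 F [-0.4 -0.8 -0.1] open 0.0259 grip 0.0 q6 0.91
(array([ 0.529 , -0.2153,  0.1756,  0.0145]), np.float64(0.0013), 360)
(159, 3) [ 0.49941587 -0.23372845  0.11681538] [ 0.56082144 -0.19416991  0.1344405 ]
shift [0.007  0.0008 0.1779] turn [ 0.0005 -0.0007  0.006 ] rows>= 2.8
```

View pics/lid.png

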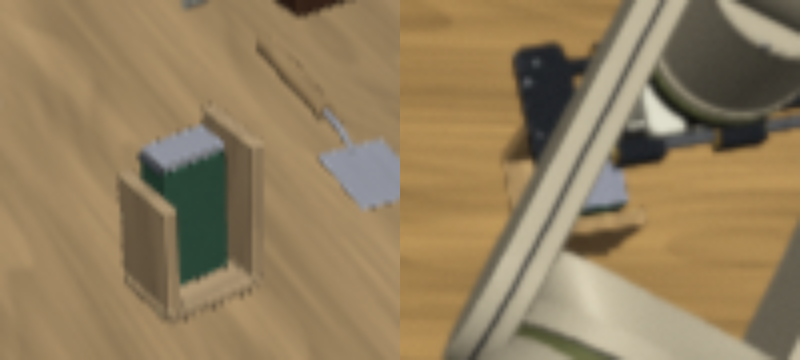

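The lid lies flat (left crop, grey top at (183,148)), and the force check agreed (12 N at tip height 0.130). Next I lower to grip the broad faces.

carry_out:
  targets:
    - {"hand": 100,"x": 0.007,"y": 0.001,"z": 0.02,"ax": 0,"ay": 0,"az": 0.006}
    - {"hand": 100,"x": 0.007,"y": 0.001,"z": 0.05,"ax": 0,"ay": 0,"az": 0.006}
    - {"hand": 100,"x": 0.007,"y": 0.001,"z": 0.08,"ax": 0,"ay": 0,"az": 0.006}
    - {"hand": 100,"x": 0.007,"y": 0.001,"z": 0.1,"ax": 0,"ay": 0,"az": 0.006}
    - {"hand": 100,"x": 0.007,"y": 0.001,"z": 0.125,"ax": 0,"ay": 0,"az": 0.006}
    - {"hand": 100,"x": 0.007,"y": 0.001,"z": 0.15,"ax": 0,"ay": 0,"az": 0.006}
    - {"hand": 100,"x": 0.007,"y": 0.001,"z": 0.17,"ax": 0,"ay": 0,"az": 0.006}
    - {"hand": 100,"x": 0.007,"y": 0.001,"z": 0.178,"ax": 0,"ay": 0,"az": 0.006}

```text
t: 5.42
tool_pos: [0.5288, -0.2145, 0.2545]
orientation: [-3.128, -0.277, 0.004]
force: [0.4, -0.5, -0.2]
opening: 0.0932
gripper_force: 0.0
```

carry_out:
  targets:
    - {"hand": 25,"x": 0,"y": 0,"z": 0,"ax": 0,"ay": 0,"az": 0}
    - {"hand": 25,"x": 0,"y": 0,"z": 0,"ax": 0,"ay": 0,"az": 0}
    - {"hand": 25,"x": 0,"y": 0,"z": 0,"ax": 0,"ay": 0,"az": 0}
    - {"hand": 25,"x": 0,"y": 0,"z": 0,"ax": 0,"ay": 0,"az": 0}
    - {"hand": 25,"x": 0,"y": 0,"z": 0,"ax": 0,"ay": 0,"az": 0}
    - {"hand": 25,"x": 0,"y": 0,"z": 0,"ax": 0,"ay": 0,"az": 0}
    - {"hand": 25,"x": 0,"y": 0,"z": 0,"ax": 0,"ay": 0,"az": 0}
    - {"hand": 25,"x": 0,"y": 0,"z": 0,"ax": 0,"ay": 0,"az": 0}

```text
t: 6.42
tool_pos: [0.5293, -0.2148, 0.2568]
orientation: [-3.129, -0.277, 0.0]
force: [-0.7, 0.5, 0.5]
opening: 0.034
gripper_force: 19.9
```

```bash
python3 -c "
from h import *
st()"
```

```text
t 6.42 tip [ 0.5293 -0.2148  0.0708] psi -1.3939 F [-0.7  0.5  0.5] open 0.034 grip 19.9 q6 0.92
```

carry_out:
  targets:
    - {"hand": 25,"x": 0,"y": 0,"z": -0.01,"ax": 0,"ay": 0,"az": 0}
    - {"hand": 25,"x": 0,"y": 0,"z": -0.03,"ax": 0,"ay": 0,"az": 0}
    - {"hand": 25,"x": 0,"y": 0,"z": -0.055,"ax": 0,"ay": 0,"az": 0}
    - {"hand": 25,"x": 0,"y": 0,"z": -0.08,"ax": 0,"ay": 0,"az": 0}
    - {"hand": 25,"x": 0,"y": 0,"z": -0.105,"ax": 0,"ay": 0,"az": 0}
    - {"hand": 25,"x": 0,"y": 0,"z": -0.13,"ax": 0,"ay": 0,"az": 0}
    - {"hand": 25,"x": 0,"y": 0,"z": -0.15,"ax": 0,"ay": 0,"az": 0}
    - {"hand": 25,"x": 0,"y": 0,"z": -0.155,"ax": 0,"ay": 0,"az": 0}

```text
t: 7.42
tool_pos: [0.5296, -0.215, 0.4143]
orientation: [3.127, 0.277, 0.005]
force: [-0.3, 0.0, -2.5]
opening: 0.0343
gripper_force: 19.9
```

```bash
python3 -c "
from h import *
st(); rel((.5,.02),.225,.177-np.pi/2)"
```

```text
t 7.42 tip [ 0.5302 -0.2153  0.2283] psi -1.394 F [-0.3  0.  -2.5] open 0.0343 grip 19.9 q6 0.92
shift [ 0.0121 -0.2365  0.0028] turn [ 0.0022 -0.0029 -0.0002] rows>= 3.8
```

carry_out:
  targets:
    - {"hand": 25,"x": 0.001,"y": -0.015,"z": 0,"ax": 0.002,"ay": -0.003,"az": 0}
    - {"hand": 25,"x": 0.002,"y": -0.05,"z": 0,"ax": 0.002,"ay": -0.003,"az": 0}
    - {"hand": 25,"x": 0.005,"y": -0.09,"z": 0,"ax": 0.002,"ay": -0.003,"az": 0}
    - {"hand": 25,"x": 0.007,"y": -0.13,"z": 0,"ax": 0.002,"ay": -0.003,"az": 0}
    - {"hand": 25,"x": 0.009,"y": -0.17,"z": 0,"ax": 0.002,"ay": -0.003,"az": 0}
    - {"hand": 25,"x": 0.011,"y": -0.205,"z": 0.0,"ax": 0.002,"ay": -0.003,"az": 0}
    - {"hand": 25,"x": 0.012,"y": -0.23,"z": 0.0,"ax": 0.002,"ay": -0.003,"az": 0}
    - {"hand": 25,"x": 0.012,"y": -0.236,"z": 0.0,"ax": 0.002,"ay": -0.003,"az": 0}

```text
t: 8.43
tool_pos: [0.4988, 0.0216, 0.4104]
orientation: [-3.127, -0.281, 0.009]
force: [0.2, -0.6, -2.0]
opening: 0.034
gripper_force: 19.9
```

```bash
python3 -c "
from h import *
st(); rel((.5,.02),.062,.177-np.pi/2)
im,W=cloud('scene')
P,H=near(im,W,(.5,.02),.09,.05); g=(H[:,0]>65)&(H[:,0]<100)&(H[:,1]>70)
print(fit(P[g],TINO,[.5,.02,.18,.16],True))
"
```

```text
t 8.43 tip [0.4977 0.022  0.2244] psi -1.3915 F [ 0.2 -0.6 -2. ] open 0.034 grip 19.9 q6 1.33
shift [0.0018 0.0023 0.1624] turn [-0.0029  0.0053  0.0023] rows>= 2.6
(array([0.4973, 0.0212, 0.1676, 0.1667]), np.float64(0.0008), 508)
```

carry_out:
  targets:
    - {"hand": 25,"x": 0.001,"y": 0.001,"z": 0.02,"ax": -0.002,"ay": 0.003,"az": 0.002}
    - {"hand": 25,"x": 0.001,"y": 0.001,"z": 0.05,"ax": -0.002,"ay": 0.003,"az": 0.002}
    - {"hand": 25,"x": 0.001,"y": 0.001,"z": 0.085,"ax": -0.002,"ay": 0.003,"az": 0.002}
    - {"hand": 25,"x": 0.001,"y": 0.001,"z": 0.12,"ax": -0.002,"ay": 0.003,"az": 0.002}
    - {"hand": 25,"x": 0.001,"y": 0.001,"z": 0.14,"ax": -0.002,"ay": 0.003,"az": 0.002}
    - {"hand": 25,"x": 0.001,"y": 0.001,"z": 0.152,"ax": -0.002,"ay": 0.003,"az": 0.002}
    - {"hand": 25,"x": 0.001,"y": 0.001,"z": 0.156,"ax": -0.002,"ay": 0.003,"az": 0.002}
    - {"hand": 25,"x": 0.001,"y": 0.001,"z": 0.156,"ax": -0.002,"ay": 0.003,"az": 0.002}

```text
t: 9.48
tool_pos: [0.5006, 0.0189, 0.2562]
orientation: [3.13, 0.274, 0.001]
force: [-0.4, 0.6, -2.4]
opening: 0.0335
gripper_force: 19.9
```

```bash
python3 -c "
from h import *
st()"
```

```text
t 9.47 tip [0.5007 0.0188 0.0702] psi -1.3962 F [-0.4  0.6 -2.4] open 0.0335 grip 19.9 q6 1.33
```

carry_out:
  targets:
    - {"hand": 25,"x": 0,"y": 0,"z": 0.004,"ax": 0,"ay": 0,"az": 0}
    - {"hand": 25,"x": 0,"y": 0,"z": 0.006,"ax": 0,"ay": 0,"az": 0}
    - {"hand": 25,"x": 0,"y": 0,"z": 0.008,"ax": 0,"ay": 0,"az": 0}
    - {"hand": 25,"x": 0,"y": 0,"z": 0.009,"ax": 0,"ay": 0,"az": 0}
    - {"hand": 25,"x": 0,"y": 0,"z": 0.009,"ax": 0,"ay": 0,"az": 0}

```text
t: 10.1
tool_pos: [0.5003, 0.019, 0.2468]
orientation: [3.13, 0.274, 0.0]
force: [-0.3, -0.3, -2.8]
opening: 0.0337
gripper_force: 19.9
```

```bash
python3 -c "
from h import *
st()"
```

```text
t 10.1 tip [0.5003 0.019  0.0608] psi -1.3959 F [-0.3 -0.3 -2.8] open 0.0337 grip 19.9 q6 1.33
```

Not in contact yet; a little lower.

carry_out:
  targets:
    - {"hand": 25,"x": 0,"y": 0,"z": 0.001,"ax": 0,"ay": 0,"az": 0}
    - {"hand": 25,"x": 0,"y": 0,"z": 0.002,"ax": 0,"ay": 0,"az": 0}
    - {"hand": 25,"x": 0,"y": 0,"z": 0.002,"ax": 0,"ay": 0,"az": 0}

```text
t: 10.48
tool_pos: [0.5007, 0.0191, 0.2467]
orientation: [3.13, 0.274, 0.001]
force: [-7.5, 1.2, 15.7]
opening: 0.034
gripper_force: 20.0
```

```bash
python3 -c "
from h import *
st()"
```

```text
t 10.47 tip [0.5008 0.0191 0.0607] psi -1.3959 F [-7.5  1.2 15.7] open 0.034 grip 20.0 q6 1.33
```

carry_out:
  targets:
    - {"hand": 25,"x": 0,"y": 0,"z": -0.0015,"ax": 0,"ay": 0,"az": 0}
    - {"hand": 100,"x": 0,"y": 0,"z": -0.0015,"ax": 0,"ay": 0,"az": 0}
    - {"hand": 100,"x": 0,"y": 0,"z": -0.0015,"ax": 0,"ay": 0,"az": 0}
    - {"hand": 100,"x": 0,"y": 0,"z": -0.0015,"ax": 0,"ay": 0,"az": 0}
    - {"hand": 100,"x": 0,"y": 0,"z": -0.0015,"ax": 0,"ay": 0,"az": 0}
    - {"hand": 100,"x": 0,"y": 0,"z": -0.0015,"ax": 0,"ay": 0,"az": 0}
    - {"hand": 100,"x": 0,"y": 0,"z": -0.0015,"ax": 0,"ay": 0,"az": 0}
    - {"hand": 100,"x": 0,"y": 0,"z": -0.0015,"ax": 0,"ay": 0,"az": 0}

```text
t: 11.48
tool_pos: [0.5003, 0.019, 0.2462]
orientation: [3.13, 0.274, -0.0]
force: [0.2, -0.1, 0.2]
opening: 0.0926
gripper_force: 0.0
```

carry_out:
  targets:
    - {"hand": 100,"x": 0,"y": 0,"z": -0.03,"ax": 0,"ay": 0,"az": 0}
    - {"hand": 100,"x": 0,"y": 0,"z": -0.07,"ax": 0,"ay": 0,"az": 0}
    - {"hand": 100,"x": 0,"y": 0,"z": -0.11,"ax": 0,"ay": 0,"az": 0}
    - {"hand": 100,"x": 0,"y": 0,"z": -0.14,"ax": 0,"ay": 0,"az": 0}
    - {"hand": 100,"x": 0,"y": 0,"z": -0.15,"ax": 0,"ay": 0,"az": -0.15}
    - {"hand": 100,"x": 0,"y": 0,"z": -0.15,"ax": 0,"ay": 0,"az": -0.32}
    - {"hand": 100,"x": 0,"y": 0,"z": -0.15,"ax": 0,"ay": 0,"az": -0.49}
    - {"hand": 100,"x": 0,"y": 0,"z": -0.15,"ax": 0,"ay": 0,"az": -0.66}

```text
t: 12.48
tool_pos: [0.5003, 0.019, 0.3962]
orientation: [-2.868, -1.282, 0.0]
force: [0.0, 0.5, 0.1]
opening: 0.0932
gripper_force: 0.0
```

carry_out:
  targets:
    - {"hand": 100,"x": 0,"y": 0,"z": 0,"ax": 0,"ay": 0,"az": -0.17}
    - {"hand": 100,"x": 0,"y": 0,"z": 0,"ax": 0,"ay": 0,"az": -0.34}
    - {"hand": 100,"x": 0,"y": 0,"z": 0,"ax": 0,"ay": 0,"az": -0.51}
    - {"hand": 100,"x": 0,"y": 0,"z": 0,"ax": 0,"ay": 0,"az": -0.68}
    - {"hand": 100,"x": 0,"y": 0,"z": 0,"ax": 0,"ay": 0,"az": -0.83}
    - {"hand": 100,"x": 0,"y": 0,"z": 0,"ax": 0,"ay": 0,"az": -0.91}
    - {"hand": 100,"x": 0,"y": 0,"z": 0,"ax": 0,"ay": 0,"az": -0.91}

```text
t: 13.35
tool_pos: [0.5003, 0.019, 0.3962]
orientation: [-2.021, -2.405, 0.0]
force: [-0.6, 0.4, 0.7]
opening: 0.0929
gripper_force: 0.0
```

```bash
python3 -c "
from h import *
st()
im,W=cloud('scene')
P,H=near(im,W,(.5,.02),.09,.015,.14); g=(H[:,0]>65)&(H[:,0]<100)&(H[:,1]>70)
f=fit(P[g],TINO,[.5,.02,.175,.0],True); print(f)
g=P[:,2]>.04; f2=fit(P[g],TIN,[.5,.02,.175,.0],True); print(f2)
rel((.5005,.0185),.061,.175); rel(f2[0][:2],.061,f2[0][2])
cv2.imwrite('pics/s2.png',im)
"
```

```text
t 13.35 tip [0.5002 0.019  0.2102] psi 0.1734 F [-0.6  0.4  0.7] open 0.0929 grip 0.0 q6 -0.24
(array([0.5002, 0.018 , 0.1821, 0.0164]), np.float64(0.0009), 461)
(array([0.5004, 0.018 , 0.1791, 0.0008]), np.float64(0.0009), 658)
shift [-0.0006  0.0002  0.1492] turn [-0.0001 -0.     -0.0029] rows>= 2.4
shift [-0.001  -0.      0.1492] turn [-0.0001 -0.     -0.007 ] rows>= 2.4
```

carry_out:
  targets:
    - {"hand": 100,"x": 0,"y": 0,"z": 0.03,"ax": 0,"ay": 0,"az": -0.004}
    - {"hand": 100,"x": 0,"y": 0,"z": 0.07,"ax": 0,"ay": 0,"az": -0.004}
    - {"hand": 100,"x": 0,"y": 0,"z": 0.11,"ax": 0,"ay": 0,"az": -0.004}
    - {"hand": 100,"x": 0,"y": 0,"z": 0.135,"ax": 0,"ay": 0,"az": -0.004}
    - {"hand": 100,"x": 0,"y": 0,"z": 0.149,"ax": 0,"ay": 0,"az": -0.004}
    - {"hand": 100,"x": 0,"y": 0,"z": 0.149,"ax": 0,"ay": 0,"az": -0.004}

```text
t: 14.15
tool_pos: [0.5, 0.019, 0.2466]
orientation: [-2.015, -2.408, 0.002]
force: [0.0, 0.3, -0.5]
opening: 0.0931
gripper_force: 0.0
```

carry_out:
  targets:
    - {"hand": 50,"x": 0,"y": 0,"z": 0,"ax": 0,"ay": 0,"az": 0}
    - {"hand": 50,"x": 0,"y": 0,"z": 0,"ax": 0,"ay": 0,"az": 0}
    - {"hand": 50,"x": 0,"y": 0,"z": 0,"ax": 0,"ay": 0,"az": 0}
    - {"hand": 50,"x": 0,"y": 0,"z": 0,"ax": 0,"ay": 0,"az": 0}
    - {"hand": 50,"x": 0,"y": 0,"z": 0,"ax": 0,"ay": 0,"az": 0}
    - {"hand": 50,"x": 0,"y": 0,"z": 0,"ax": 0,"ay": 0,"az": 0}

```text
t: 14.9
tool_pos: [0.5004, 0.019, 0.2476]
orientation: [2.015, 2.41, 0.0]
force: [-2.5, 0.7, 4.3]
opening: 0.0581
gripper_force: 20.0
```

carry_out:
  targets:
    - {"hand": 50,"x": 0,"y": 0,"z": -0.01,"ax": 0,"ay": 0,"az": 0}
    - {"hand": 50,"x": 0,"y": 0,"z": -0.03,"ax": 0,"ay": 0,"az": 0}
    - {"hand": 50,"x": 0,"y": 0,"z": -0.055,"ax": 0,"ay": 0,"az": 0}
    - {"hand": 50,"x": 0,"y": 0,"z": -0.085,"ax": 0,"ay": 0,"az": 0}
    - {"hand": 50,"x": 0,"y": 0,"z": -0.115,"ax": 0,"ay": 0,"az": 0}
    - {"hand": 50,"x": 0,"y": 0,"z": -0.145,"ax": 0,"ay": 0,"az": 0}
    - {"hand": 50,"x": 0,"y": 0,"z": -0.165,"ax": 0,"ay": 0,"az": 0}
    - {"hand": 50,"x": 0,"y": 0,"z": -0.17,"ax": 0,"ay": 0,"az": 0}

```text
t: 15.9
tool_pos: [0.5005, 0.019, 0.4186]
orientation: [2.014, 2.409, 0.002]
force: [0.1, 0.1, -3.2]
opening: 0.0579
gripper_force: 19.9
```

```bash
python3 -c "
from h import *
st()
for z in(.235,.075): rel(at(RACKP,0.001,-.0306),z,RACKP[2])
print(at(RACKP,0.001,-.0306))
"
```

```text
t 15.9 tip [0.5009 0.019  0.2326] psi 0.178 F [ 0.1  0.1 -3.2] open 0.0579 grip 19.9 q6 -0.24
shift [ 0.192   0.0899 -0.0023] turn [0.0021 0.     0.45  ] rows>= 3.4
shift [0.1921 0.0896 0.1577] turn [0.0021 0.     0.45  ] rows>= 4.2
[0.55504229 0.22395634]
```

carry_out:
  targets:
    - {"hand": 50,"x": 0.012,"y": 0.006,"z": 0,"ax": 0.002,"ay": 0,"az": 0.03}
    - {"hand": 50,"x": 0.04,"y": 0.019,"z": 0,"ax": 0.002,"ay": 0,"az": 0.09}
    - {"hand": 50,"x": 0.075,"y": 0.035,"z": 0,"ax": 0.002,"ay": 0,"az": 0.17}
    - {"hand": 50,"x": 0.11,"y": 0.051,"z": 0,"ax": 0.002,"ay": 0,"az": 0.25}
    - {"hand": 50,"x": 0.142,"y": 0.066,"z": 0,"ax": 0.002,"ay": 0,"az": 0.33}
    - {"hand": 50,"x": 0.17,"y": 0.08,"z": 0,"ax": 0.002,"ay": 0,"az": 0.4}
    - {"hand": 50,"x": 0.187,"y": 0.088,"z": 0,"ax": 0.002,"ay": 0,"az": 0.44}
    - {"hand": 50,"x": 0.192,"y": 0.09,"z": 0,"ax": 0.002,"ay": 0,"az": 0.45}

```text
t: 16.9
tool_pos: [0.5547, 0.2249, 0.4154]
orientation: [-2.499, -1.9, 0.006]
force: [0.1, 0.2, -2.8]
opening: 0.0583
gripper_force: 19.9
```

```bash
python3 -c "
from h import *
st()
print('t', at(RACKP,0.001,-.0306))
im,W=cloud('scene')
P,H=near(im,W,(.555,.224),.09,.14,.4); g=(H[:,0]>65)&(H[:,0]<100)&(H[:,1]>70)
print('tin',fit(P[g],TINO,[.555,.224,-.27,.17],True))
P,H=near(im,W,(.565,.26),.14)
wh=(H[:,1]<30)&(H[:,2]>140)&(P[:,2]>.06)&(P[:,2]<.14); print(' white',fit(P[wh],TIN,[.566,.262,-.26,.01],True))
dk=(H[:,2]<75)&(P[:,2]>.03)&(P[:,2]<.12)&(np.hypot(P[:,0]-.545,P[:,1]-.19)<.05); print(' stop',fit(P[dk],STOP,[.548,.202,-.28]))
for z in(.235,.075): rel(at(RACKP,0.001,-.0306),z,RACKP[2])
cv2.imwrite('pics/s3.png',cv2.resize(im[170:340,250:400],(600,680))[:600])
"
```

```text
t 16.9 tip [0.5538 0.2247 0.2294] psi -0.2708 F [ 0.1  0.2 -2.8] open 0.0583 grip 19.9 q6 0.57
t [0.55504229 0.22395634]
tin (array([ 0.5538,  0.224 , -0.2831,  0.1697]), np.float64(0.0008), 923)
 white (array([ 0.5648,  0.2619, -0.2563,  0.0108]), np.float64(0.0007), 269)
 stop (array([ 0.5483,  0.2014, -0.2616]), np.float64(0.0008), 262)
shift [-0.0006  0.0006 -0.0053] turn [-0.004   0.0016  0.0008] rows>= 0.1
shift [-0.0004  0.0012  0.1547] turn [-0.004   0.0016  0.0008] rows>= 2.5
```

View pics/s3.png

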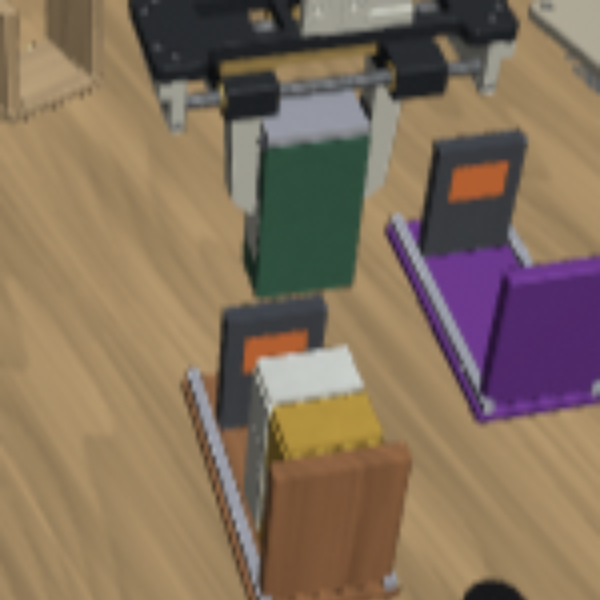

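The tin hangs centred over the gap: stop at (270,350), white tin at (310,380). There is about 5.8 mm of clearance on each side. Next I lower it.

carry_out:
  targets:
    - {"hand": 50,"x": 0,"y": 0.0005,"z": 0.015,"ax": -0.003,"ay": 0.001,"az": 0}
    - {"hand": 50,"x": 0,"y": 0.0005,"z": 0.025,"ax": -0.003,"ay": 0.001,"az": 0}
    - {"hand": 50,"x": 0,"y": 0.0005,"z": 0.03,"ax": -0.003,"ay": 0.001,"az": 0}
    - {"hand": 50,"x": 0,"y": 0.0005,"z": 0.03,"ax": -0.003,"ay": 0.001,"az": 0}

```text
t: 17.45
tool_pos: [0.5551, 0.2234, 0.3865]
orientation: [2.502, 1.899, -0.0]
force: [0.7, -0.1, -2.3]
opening: 0.058
gripper_force: 19.9
```

```bash
python3 -c "
from h import *
st(); rel((.5545,.2235),.08,-.270)"
```

```text
t 17.45 tip [0.5551 0.2234 0.2005] psi -0.2724 F [ 0.7 -0.1 -2.3] open 0.058 grip 19.9 q6 0.57
shift [-1.000e-04 -6.000e-04  1.205e-01] turn [ 0.0001  0.0001 -0.0024] rows>= 1.9
```

carry_out:
  targets:
    - {"hand": 50,"x": 0,"y": -0.0005,"z": 0.015,"ax": 0,"ay": 0,"az": -0.002}
    - {"hand": 50,"x": 0,"y": -0.0005,"z": 0.035,"ax": 0,"ay": 0,"az": -0.002}
    - {"hand": 50,"x": 0,"y": -0.0005,"z": 0.055,"ax": 0,"ay": 0,"az": -0.002}
    - {"hand": 50,"x": 0,"y": -0.0005,"z": 0.075,"ax": 0,"ay": 0,"az": -0.002}
    - {"hand": 50,"x": 0,"y": -0.0005,"z": 0.095,"ax": 0,"ay": 0,"az": -0.002}
    - {"hand": 50,"x": 0,"y": -0.0005,"z": 0.11,"ax": 0,"ay": 0,"az": -0.002}
    - {"hand": 50,"x": 0,"y": -0.0005,"z": 0.12,"ax": 0,"ay": 0,"az": -0.002}
    - {"hand": 50,"x": 0,"y": -0.0005,"z": 0.122,"ax": 0,"ay": 0,"az": -0.002}

```text
t: 18.45
tool_pos: [0.5548, 0.2239, 0.2645]
orientation: [2.5, 1.902, 0.0]
force: [0.1, 0.5, -1.7]
opening: 0.0578
gripper_force: 19.9
```

```bash
python3 -c "
from h import *
st()"
```

```text
t 18.45 tip [0.5549 0.2239 0.0785] psi -0.27 F [ 0.1  0.5 -1.7] open 0.0578 grip 19.9 q6 0.57
```

carry_out:
  targets:
    - {"hand": 50,"x": 0,"y": 0,"z": 0.003,"ax": 0,"ay": 0,"az": 0}
    - {"hand": 50,"x": 0,"y": 0,"z": 0.005,"ax": 0,"ay": 0,"az": 0}
    - {"hand": 50,"x": 0,"y": 0,"z": 0.0065,"ax": 0,"ay": 0,"az": 0}
    - {"hand": 50,"x": 0,"y": 0,"z": 0.0072,"ax": 0,"ay": 0,"az": 0}
    - {"hand": 50,"x": 0,"y": 0,"z": 0.0078,"ax": 0,"ay": 0,"az": 0}

```text
t: 19.08
tool_pos: [0.555, 0.224, 0.2576]
orientation: [2.5, 1.902, 0.002]
force: [-1.8, 0.4, 2.7]
opening: 0.058
gripper_force: 19.9
```

```bash
python3 -c "
from h import *
st()"
```

```text
t 19.07 tip [0.5553 0.2241 0.0716] psi -0.27 F [-1.8  0.4  2.7] open 0.058 grip 19.9 q6 0.57
```

It is seated (contact at tip height 0.0716, as predicted). Now I release and rise.

carry_out:
  targets:
    - {"hand": 100,"x": 0,"y": 0,"z": 0,"ax": 0,"ay": 0,"az": 0}
    - {"hand": 100,"x": 0,"y": 0,"z": 0,"ax": 0,"ay": 0,"az": 0}
    - {"hand": 100,"x": 0,"y": 0,"z": 0,"ax": 0,"ay": 0,"az": 0}
    - {"hand": 100,"x": 0,"y": 0,"z": 0,"ax": 0,"ay": 0,"az": 0}
    - {"hand": 100,"x": 0,"y": 0,"z": 0,"ax": 0,"ay": 0,"az": 0}

```text
t: 19.7
tool_pos: [0.555, 0.224, 0.2575]
orientation: [2.5, 1.902, 0.002]
force: [0.2, 0.4, 0.3]
opening: 0.0928
gripper_force: 0.0
```

carry_out:
  targets:
    - {"hand": 100,"x": 0,"y": 0,"z": -0.02,"ax": 0,"ay": 0,"az": 0}
    - {"hand": 100,"x": 0,"y": 0,"z": -0.05,"ax": 0,"ay": 0,"az": 0}
    - {"hand": 100,"x": 0,"y": 0,"z": -0.085,"ax": 0,"ay": 0,"az": 0}
    - {"hand": 0,"x": 0,"y": 0,"z": -0.12,"ax": 0,"ay": 0,"az": 0}
    - {"hand": 0,"x": 0,"y": 0,"z": -0.14,"ax": 0,"ay": 0,"az": 0}
    - {"hand": 0,"x": 0,"y": 0,"z": -0.14,"ax": 0,"ay": 0,"az": 0}

```text
t: 20.45
tool_pos: [0.5553, 0.2241, 0.4]
orientation: [2.499, 1.901, 0.008]
force: [-0.8, -0.4, 0.6]
opening: 0.0678
gripper_force: 0.0
```

```bash
cat > m2.py <<'E'
from h import *
st()
im,W=cloud('scene')
P,H=near(im,W,(.555,.224),.06,.02,.135); g=(H[:,0]>65)&(H[:,0]<100)&(H[:,1]>70)|(H[:,1]<45)&(H[:,2]>80)&(H[:,2]<185)&(P[:,2]>.125)
loc=lambda p:(R.from_rotvec([0,0,-RACKP[2]]).apply([p[0]-RACKP[0],p[1]-RACKP[1],0])[:2].round(4),p[2]-RACKP[2])
f=fit(P[g],TIN,[.555,.224,-.27,.01],True); print('green',f,loc(f[0]))
P,H=near(im,W,(.565,.26),.14)
wh=(H[:,1]<30)&(H[:,2]>175)&(P[:,2]>.06)&(P[:,2]<.14)&(P[:,1]>.235); f=fit(P[wh],TIN,[.566,.262,-.26,.01],True); print('white',f,loc(f[0]))
ye=(H[:,0]>18)&(H[:,0]<32)&(H[:,1]>150)&(P[:,2]>.03);f=fit(P[ye],TIN,[.575,.298,-.26,.01],True); print('yellow',f,loc(f[0]))
dk=(H[:,2]<75)&(P[:,2]>.03)&(P[:,2]<.12)&(np.hypot(P[:,0]-.545,P[:,1]-.19)<.05); f=fit(P[dk],STOP,[.548,.202,-.28]); print('stop',f,loc(f[0]))
E
python3 m2.py; python3 -c "
from h import *
for y,z in((-.105,.21),(-.105,.078),(-.062,.078)): rel(at(RACKP,0,y),z,RACKP[2])"
```

```text
t 20.45 tip [0.5562 0.2244 0.214 ] psi -0.2701 F [-0.8 -0.4  0.6] open 0.0678 grip 0.0 q6 0.57
green (array([ 0.5569,  0.2318, -0.1998,  0.0105]), np.float64(0.0012), 378) (array([ 0.0007, -0.0225]), np.float64(0.07220000000000001))
white (array([ 0.5631,  0.2624, -0.2714,  0.0109]), np.float64(0.0009), 245) (array([-0.0016,  0.0086]), np.float64(0.0006000000000000449))
yellow (array([ 0.5753,  0.2975, -0.2528,  0.0108]), np.float64(0.0008), 345) (array([0.0008, 0.0457]), np.float64(0.019199999999999995))
stop (array([ 0.5819,  0.2122, -1.7756]), np.float64(0.0008), 104) (array([ 0.03  , -0.0347]), np.float64(-1.5036))
shift [-0.0743 -0.001   0.0018] turn [ 0.002  -0.0011  0.002 ] rows>= 1.2
shift [-0.0745 -0.0012  0.1338] turn [ 0.002  -0.0011  0.002 ] rows>= 2.4
shift [-0.0315 -0.0012  0.1338] turn [ 0.002  -0.0011  0.002 ] rows>= 2.2
```

carry_out:
  targets:
    - {"hand": 0,"x": -0.03,"y": -0.001,"z": 0,"ax": 0,"ay": 0,"az": 0}
    - {"hand": 0,"x": -0.06,"y": -0.001,"z": 0,"ax": 0,"ay": 0,"az": 0}
    - {"hand": 0,"x": -0.075,"y": -0.001,"z": 0,"ax": 0.002,"ay": -0.001,"az": 0.002}
    - {"hand": 0,"x": -0.075,"y": -0.001,"z": 0.02,"ax": 0.002,"ay": -0.001,"az": 0.002}
    - {"hand": 0,"x": -0.075,"y": -0.001,"z": 0.06,"ax": 0.002,"ay": -0.001,"az": 0.002}
    - {"hand": 0,"x": -0.075,"y": -0.001,"z": 0.1,"ax": 0.002,"ay": -0.001,"az": 0.002}
    - {"hand": 0,"x": -0.075,"y": -0.001,"z": 0.13,"ax": 0.002,"ay": -0.001,"az": 0.002}
    - {"hand": 0,"x": -0.075,"y": -0.001,"z": 0.13,"ax": 0.002,"ay": -0.001,"az": 0.002}

```text
t: 21.5
tool_pos: [0.532, 0.1524, 0.2626]
orientation: [-2.498, -1.898, 0.012]
force: [-1.0, -0.1, 0.9]
opening: 0.0
gripper_force: 0.0
```

```bash
python3 m2.py; python3 -c "
from h import *
for y,z in((-.080,.078),(-.0585,.078)): rel(at(RACKP,0,y),z,RACKP[2])
im,W=cloud('scene'); cv2.imwrite('pics/s4.png',cv2.resize(im[200:340,250:390],(600,600)))"
```

```text
t 21.5 tip [0.5304 0.1522 0.0767] psi -0.2714 F [-1.  -0.1  0.9] open 0.0 grip 0.0 q6 0.46
green (array([ 0.5568,  0.2317, -0.212 ,  0.0107]), np.float64(0.0012), 375) (array([ 0.0006, -0.0227]), np.float64(0.060000000000000026))
white (array([ 0.568 ,  0.2615, -0.2715,  0.0108]), np.float64(0.0008), 245) (array([0.0034, 0.009 ]), np.float64(0.0005000000000000004))
yellow (array([ 0.5752,  0.2975, -0.26  ,  0.0107]), np.float64(0.0009), 352) (array([0.0007, 0.0457]), np.float64(0.01200000000000001))
stop (array([0.555 , 0.1856, 0.9068]), np.float64(0.0024), 127) (array([ 0.0113, -0.0676]), np.float64(1.1788))
shift [0.0254 0.001  0.0011] turn [-0.0048  0.002   0.0006] rows>= 0.4
shift [0.0469 0.001  0.0011] turn [-0.0048  0.002   0.0006] rows>= 0.7
```

View pics/s4.png

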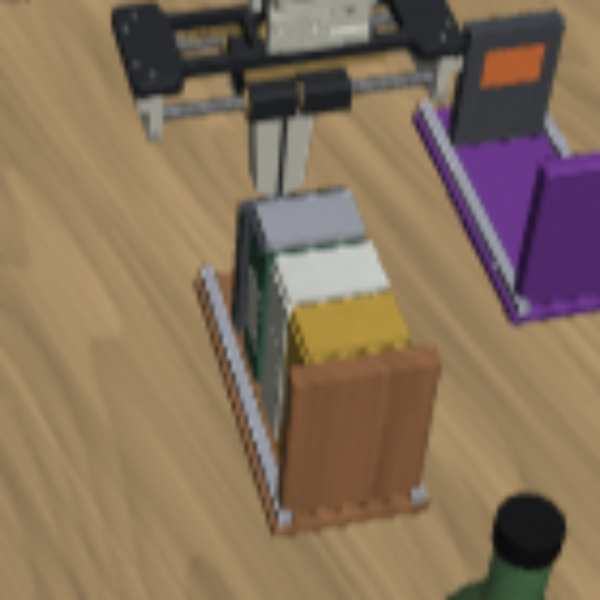

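The green tin's lid at (310,215) is lined up with white (330,270) and yellow (350,325). The shut fingers at (280,160) are behind the stop at (245,265). I'll push slowly.

carry_out:
  targets:
    - {"hand": 0,"x": 0.01,"y": 0.001,"z": 0,"ax": 0,"ay": 0,"az": 0}
    - {"hand": 0,"x": 0.02,"y": 0.001,"z": 0,"ax": 0,"ay": 0,"az": 0}
    - {"hand": 0,"x": 0.025,"y": 0.001,"z": 0,"ax": 0,"ay": 0,"az": 0}
    - {"hand": 0,"x": 0.028,"y": 0.001,"z": 0,"ax": 0,"ay": 0,"az": 0}
    - {"hand": 0,"x": 0.031,"y": 0.001,"z": 0,"ax": 0,"ay": 0,"az": 0}
    - {"hand": 0,"x": 0.034,"y": 0.001,"z": 0,"ax": 0,"ay": 0,"az": 0}
    - {"hand": 0,"x": 0.036,"y": 0.001,"z": 0,"ax": 0,"ay": 0,"az": 0}
    - {"hand": 0,"x": 0.037,"y": 0.001,"z": 0,"ax": 0,"ay": 0,"az": 0}

```text
t: 22.6
tool_pos: [0.5449, 0.1871, 0.2674]
orientation: [-2.502, -1.899, 0.002]
force: [-0.8, -4.2, 2.6]
opening: 0.0004
gripper_force: 2.0
```

```bash
cat > m3.py <<'E'
from h import *
st(); s=read_state(); R0=R.from_rotvec(s['orientation']); tip=s['tool_pos']+.186*R0.as_matrix()[:,2]
print('tip in rack', R.from_rotvec([0,0,-RACKP[2]]).apply(tip-[RACKP[0],RACKP[1],0]).round(4),'F in rack',R.from_rotvec([0,0,-RACKP[2]]).apply(s['force']).round(1))
E
python3 m3.py
```

```text
t 22.6 tip [0.5447 0.187  0.0814] psi -0.2722 F [-0.8 -4.2  2.6] open 0.0004 grip 2.0 q6 0.51
tip in rack [ 0.0009 -0.069   0.0814] F in rack [ 0.3 -4.3  2.6]
```

carry_out:
  targets:
    - {"hand": 0,"x": 0.0015,"y": 0,"z": 0,"ax": 0,"ay": 0,"az": 0}
    - {"hand": 0,"x": 0.003,"y": 0,"z": 0,"ax": 0,"ay": 0,"az": 0}
    - {"hand": 0,"x": 0.0045,"y": 0,"z": 0,"ax": 0,"ay": 0,"az": 0}
    - {"hand": 0,"x": 0.006,"y": 0,"z": 0,"ax": 0,"ay": 0,"az": 0}
    - {"hand": 0,"x": 0.007,"y": 0,"z": 0,"ax": 0,"ay": 0,"az": 0}

```text
t: 23.22
tool_pos: [0.5467, 0.1939, 0.2674]
orientation: [-2.502, -1.9, 0.003]
force: [-2.8, -6.4, 5.0]
opening: 0.0004
gripper_force: 3.4
```

```bash
python3 m3.py
```

```text
t 23.23 tip [0.5465 0.1937 0.0814] psi -0.272 F [-2.8 -6.4  5. ] open 0.0004 grip 3.4 q6 0.52
tip in rack [ 0.0009 -0.0621  0.0814] F in rack [-1.  -6.9  5. ]
```

carry_out:
  targets:
    - {"hand": 0,"x": 0.001,"y": 0,"z": 0,"ax": 0,"ay": 0,"az": 0}
    - {"hand": 0,"x": 0.002,"y": 0,"z": 0,"ax": 0,"ay": 0,"az": 0}
    - {"hand": 0,"x": 0.003,"y": 0,"z": 0,"ax": 0,"ay": 0,"az": 0}

```text
t: 23.6
tool_pos: [0.5475, 0.1963, 0.2674]
orientation: [2.502, 1.899, -0.004]
force: [-6.1, -11.7, 8.9]
opening: 0.0002
gripper_force: 6.4
```

```bash
python3 m3.py
```

```text
t 23.6 tip [0.5471 0.1959 0.0814] psi -0.2722 F [ -6.1 -11.7   8.9] open 0.0002 grip 6.4 q6 0.53
tip in rack [ 0.0009 -0.0597  0.0814] F in rack [ -2.7 -12.9   8.9]
```

carry_out:
  targets:
    - {"hand": 0,"x": 0.0005,"y": 0,"z": 0,"ax": 0,"ay": 0,"az": 0}
    - {"hand": 0,"x": 0.001,"y": 0,"z": 0,"ax": 0,"ay": 0,"az": 0}
    - {"hand": 0,"x": 0.001,"y": 0,"z": 0,"ax": 0,"ay": 0,"az": 0}

```text
t: 23.98
tool_pos: [0.5476, 0.1966, 0.2674]
orientation: [2.502, 1.899, -0.007]
force: [-6.1, -12.8, 8.7]
opening: 0.0002
gripper_force: 7.2
```

```bash
python3 m3.py
```

```text
t 23.98 tip [0.5471 0.1959 0.0814] psi -0.2724 F [ -6.1 -12.8   8.7] open 0.0002 grip 7.2 q6 0.53
tip in rack [ 0.0009 -0.0597  0.0814] F in rack [ -2.5 -13.9   8.7]
```

carry_out:
  targets:
    - {"hand": 0,"x": 0.001,"y": 0,"z": 0,"ax": 0,"ay": 0,"az": 0}
    - {"hand": 0,"x": 0.002,"y": 0,"z": 0,"ax": 0,"ay": 0,"az": 0}
    - {"hand": 0,"x": 0.002,"y": 0,"z": 0,"ax": 0,"ay": 0,"az": 0}

```text
t: 24.35
tool_pos: [0.5479, 0.1972, 0.2674]
orientation: [2.501, 1.897, -0.012]
force: [-11.3, -22.0, 13.8]
opening: 0.0007
gripper_force: 12.2
```

```bash
python3 m3.py
```

```text
t 24.35 tip [0.5471 0.196  0.0815] psi -0.2729 F [-11.3 -22.   13.8] open 0.0007 grip 12.2 q6 0.53
tip in rack [ 0.0008 -0.0597  0.0815] F in rack [ -5.  -24.2  13.8]
```

It stalled at 24 N with no further motion, so the tins are packed. I back off, rise and clear the view.

carry_out:
  targets:
    - {"hand": 0,"x": -0.004,"y": 0,"z": 0,"ax": 0,"ay": 0,"az": 0}
    - {"hand": 0,"x": -0.02,"y": 0,"z": 0,"ax": 0,"ay": 0,"az": 0}
    - {"hand": 0,"x": -0.045,"y": 0,"z": 0,"ax": 0,"ay": 0,"az": 0}
    - {"hand": 0,"x": -0.055,"y": 0,"z": -0.03,"ax": 0,"ay": 0,"az": 0}
    - {"hand": 0,"x": -0.06,"y": 0,"z": -0.08,"ax": 0,"ay": 0,"az": 0}
    - {"hand": 0,"x": -0.09,"y": 0,"z": -0.13,"ax": 0,"ay": 0,"az": 0}
    - {"hand": 0,"x": -0.14,"y": 0,"z": -0.17,"ax": 0,"ay": 0,"az": 0}
    - {"hand": 0,"x": -0.19,"y": 0,"z": -0.18,"ax": 0,"ay": 0,"az": 0}

```text
t: 25.35
tool_pos: [0.4973, 0.0158, 0.4509]
orientation: [2.498, 1.9, 0.006]
force: [0.9, -0.1, -0.0]
opening: 0.0002
gripper_force: 0.0
```

carry_out:
  targets:
    - {"hand": 0,"x": -0.05,"y": 0,"z": 0,"ax": 0,"ay": 0,"az": 0}
    - {"hand": 0,"x": -0.1,"y": 0,"z": 0,"ax": 0,"ay": 0,"az": 0}
    - {"hand": 0,"x": -0.15,"y": 0,"z": 0,"ax": 0,"ay": 0,"az": 0}
    - {"hand": 0,"x": -0.15,"y": 0,"z": 0,"ax": 0,"ay": 0,"az": 0}

```text
t: 25.85
tool_pos: [0.4561, -0.1303, 0.4473]
orientation: [2.506, 1.894, -0.001]
force: [0.1, 0.1, -0.3]
opening: 0.0008
gripper_force: 0.0
```

```bash
python3 m2.py; python3 -c "
from h import *
im,W=cloud('scene'); i2,W2=cloud('top')
cv2.imwrite('pics/s5.png',np.hstack([cv2.resize(im[130:340,200:410],(400,400)),cv2.resize(i2[150:240,155:245],(400,400),interpolation=cv2.INTER_CUBIC)]))"
```

```text
t 25.85 tip [ 0.456  -0.1304  0.2613] psi -0.2765 F [ 0.1  0.1 -0.3] open 0.0008 grip 0.0 q6 -0.11
green (array([ 0.5595,  0.2393, -0.24  ,  0.0106]), np.float64(0.001), 322) (array([ 0.0012, -0.0146]), np.float64(0.03200000000000003))
white (array([ 0.5686,  0.2645, -0.2627,  0.0108]), np.float64(0.0008), 226) (array([0.0032, 0.0121]), np.float64(0.00930000000000003))
yellow (array([ 0.5758,  0.2987, -0.2657,  0.0107]), np.float64(0.0008), 328) (array([0.0009, 0.047 ]), np.float64(0.006300000000000028))
stop (array([ 0.5511,  0.2171, -0.0637]), np.float64(0.0006), 76) (array([-0.001 , -0.0383]), np.float64(0.2083))
```

View pics/s5.png

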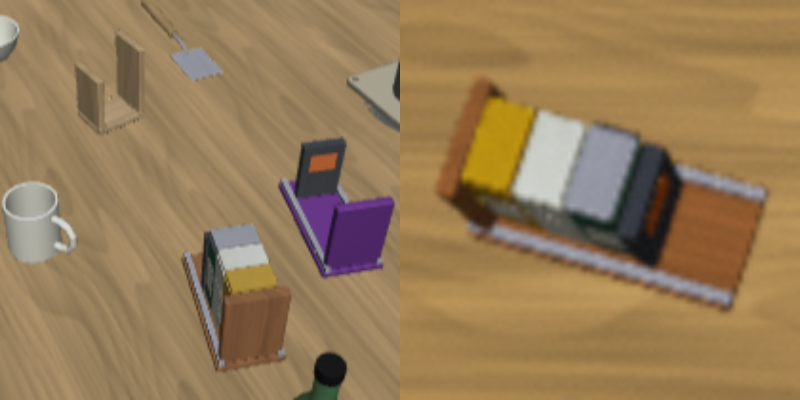

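The tins are packed in a row (top crop: yellow (498,145), white (548,160), green's shut lid (600,170), stop (650,200)). The lid is shut, everything is upright, and the mug and spatula are undisturbed. I'm handing the job in.

```bash
python3 -c "
from plant import robot
print(robot.close_job())"
```

```text
the job is handed in; nothing more can be done
None
```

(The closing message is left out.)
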